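Press a carriage under the leaf spring of a bead drill jig

TASK

Load the little drill jig on the jewellery bench: press the aluminium carriage down hard against the sprung plate it sits on and, keeping it pressed, push it along its channel so that its tall nose goes under the front bar and the leaf spring, right home against the end stop. Then let go so that the plate springs up and clamps it under the bar. Only press and push it, with a fingertip or the closed fingers: do not pick it up or lift it out of the channel, and leave the wire spool, the bead jar and the pliers alone.

Things in the scene. Friction and masses are not known exactly. Their poses are not given: they have to be found in the camera images.
- jig: Drill jig fixed to the bench: dark steel base 215 x 90 x 10 mm, two wooden rails forming a straight channel 47 mm wide (67 mm over the outsides), rail tops 36 mm over the bench. Origin at bench level on the channel's centre line; x runs along the channel the way the carriage must go, y to the left, z up. Low rear wall at x = -98 mm
- front_bar (a point): Middle of the lower entry edge of the dark steel front bar across the channel, at jig x = 40, z = 51 mm. The bar is 12 mm long in x, underside at z = 51, top at 62 mm. Behind it a rear bar (x = 68 to 86 mm, top 68 mm) holds a brass drill bushing, foot at z = 51, top at 71 mm
- end_stop (a point): Middle of the face of the wooden end stop that closes the channel, at jig x = 86, z = 32 mm; its top is at z = 54 mm. The carriage is home when its nose touches it, carriage origin at jig x = 32 mm
- carriage: Loose aluminium carriage in the channel, 108 x 44 mm, about 0.3 kg. Origin at the centre of its underside (jig z = 30 mm when nobody presses); x points to its nose, along the jig's x. From x = -54 to -12 mm a flat thumb deck 14 mm above the underside, from -12 to +54 mm a tall nose 26 mm above it: 56 mm over the bench, 5 mm too high for the front bar. Starts at jig x = -38 to -22 mm
- step (a point): On the carriage: middle of the foot of the upright step face between deck and nose (carriage x = -12, z = 14 mm; jig z = 44 mm unpressed). The face is 44 mm wide, 12 mm high, faces back and can be pushed on; the deck to press on reaches 42 mm back from it. At home it is 20 mm short of the front bar
- lifter (a joint): Sprung steel plate, the channel's floor, which stays level as it sinks: 0 = up, in m pressed down, at most 0.011. Pushes up with about 7 N at 0 and 0.9 N more per mm (15 N at 9 mm). Below 0.005 the nose does not clear the front bar; 0.008 to 0.010 is good for sliding. Let go with the carriage home it returns to about 0.005, nose clamped under the bar
- leaf (a joint): Two-pronged steel leaf spring fixed on the far side of the front bar, sloping down along the channel to 44 mm over the bench at jig x about 75 mm: 0 = hanging free, in rad, grows as the nose pushes it up (about 0.3 when clamped). Presses down with 2 to 5 N and drags on the nose
- spool: Bystander: white wire spool standing on the bench, 52 mm diameter, 56 mm high, origin at the centre of its underside. Leave alone
- jar: Bystander: amber bead jar with metal cap, 48 mm diameter, 58 mm high, origin at the centre of its underside. Leave alone
- pliers: Bystander: red-handled pliers lying on the bench, about 130 x 50 mm and 9 mm high, origin near their middle on the bench. Leave alone

How it is judged:
On the way, in this order (a step that is already met when the one before it is completed fails the run):
1. the carriage, pressed down, has its nose under the front bar (x of carriage in the frame of jig above -0.008 m and value of joint lifter above 0.004 m), for 0.02 s.
2. the carriage is home against the end stop (x of carriage in the frame of jig above 0.028 m), for 0.1 s.
At the end, for the whole second after the job is handed in: The carriage lies level in the channel within 4 mm of the end stop, nose under the front bar and the leaf spring, released and at rest, with the sprung plate risen to clamp it (plate 3 to 7.5 mm below its upper position) (x of carriage in the frame of jig above 0.028 m and z of carriage in the frame of jig below 0.028 m and angle between the x axis of carriage and the x axis of jig, either way round below 0.06 rad and angle between carriage's own z axis and vertical below 0.06 rad and value of joint lifter between 0.003 and 0.0075 m and value of joint leaf above 0.1 rad and linear speed of carriage below 0.01 m/s); the robot touches nothing.
It fails at once if the carriage was lifted (more than 10 mm above its resting height) or tipped (z of carriage in the frame of jig above 0.04 m or angle between carriage's own z axis and vertical above 0.35 rad).
It fails at once if the spool, the jar or the pliers were moved by more than 20 mm or tipped over (distance of any of spool, jar, pliers from where it was at the start of the episode above 0.02 m or angle between any of spool, jar's own z axis and vertical above 0.5 rad).
It also fails if it takes over 35 s, if anything falls off the work surface, if the arm or the gripper's body presses on something with over 40 N, if the wrist force passes 120 N, or if a joint passes its speed limit or range.

ROBOT

A 6-joint arm with a two-finger parallel gripper is mounted at the origin on the work surface. World frame = base frame: x ahead of the robot, y to its left, z up, the work surface at z = 0. Lengths are in m, angles in rad, forces in N, time in s.
With the tool pointing down it reaches from about 0.25 to 0.775 m from the base axis. Payload 4 kg.
Tool frame: the origin (TCP) lies midway between the tips of the shut fingers; the grasp point (between the pads) lies ctrl.grasp_offset behind it (ctrl.grasp_offset is the distance from the TCP to the grasp point, in m); z points along the fingers, y is the line along which they close (so a half turn about z gives the same grasp; the last joint's range is limited). The gripper opens to 85 mm and grips with 20 to 120 N. Pads are 22 mm wide; open, the fingers measure 114 mm over their backs; the gripper's body (76 mm by 85 mm) begins 54 mm behind the grasp point. The pads swing forward as they close: fully open they stand 13 mm farther back than shut.
Start: joints at [-1.447, 0.087, 1.371, -0, 1.684, -0.103], TCP at [0.124, -0.536, 0.231] pointing down, gripper open.
Joint ranges: [-3.1, 3.1], [-0.76, 2.03], [0.27, 2.55], [-1.08, 4.22], [0.17, 2.65], [-2.57, 2.57]. Speed limits (rad/s): [2.79, 2.79, 3.14, 3.14, 3.14, 3.14].

INTERFACE

Orientations are given as a unit quaternion [w, x, y, z].
In Python, from workcell import ctrl, viewer gives the robot as it stands.
- The arm moves only by the shell command python3 -m inch 'ROWS' [FORCE]. ROWS is JSON, a list of rows, each a list of 7 numbers: the shift along the tool's x, y, z in units of 200 mm (1.0 is 200 mm), then the turn, a rotation vector about the tool's x, y, z in units of 180 degrees (1.0 is 180 degrees), then the closure, from -1 (fully open) to 1 (shut). A call has 1 to 20 rows; each row is the pose to reach, as a shift and turn from the pose commanded when the call began, along the tool's axes at that moment, turning the shorter way round; what a row does not reach only later rows make up. A row lasts 1/8 s, in which the tool goes at most 62.5 mm and 10.7 degrees, less where a joint would pass 70% of its speed; a pose out of reach is approached as far as the arm can. A call with a number of a shift or a turn outside -1 to 1 is refused whole. A call with a gripper value outside its range is refused whole. The fingers move at their own pace and stop on an object; FORCE is the grip in N (left out, the last holds). Time passes only in rows, so rows that repeat a pose let the fingers close. It gives the time, the measured TCP pose, the force, the opening and the grip force at its end, in the units of the state.
- ctrl.get_state(): the state, without advancing time (a new reading comes with each control period).
- viewer.read_camera(name): name is "scene" or "top" or "wrist"; returns a dict with "img" (480x640x3 uint8, red, green, blue), "depth" (480x640 float32, m along the optical axis (not along the pixel's ray), 0 where there is no reading), "mtx" (3x3 intrinsics, pixels), "cam_to_world" (4x4, takes a point from camera to world coordinates). Camera axes: x right, y down, z forward; pixel columns grow to the right and rows downward; lengths in m; the calibration is good to about 2 mm. A picture is of the moment at which its call begins.
- ctrl.sign_off(): hands the job in; it is judged then, once.
The state is a dict: "time_s": time; "qpos": joint angles; "joint_velocities": joint speeds; "effort": joint torques, N m; "tcp_pos": TCP position; "ee_rot": TCP orientation; "wrist_force": force on the tool from outside, world axes, zero at the start; "wrist_torque": the same for the moment, N m; "finger_gap": opening from 0.0 (shut) to 1.0 (fully open); "grip_force": force on a finger pad.
Only numpy, scipy, OpenCV 4.12 (cv2) and the standard library are available. Lean on these libraries where they do the work, as an engineer would, in place of code of your own. Each camera call takes 0.05 s, during which the arm holds its last target. There are 200 camera calls.

## Working session

There is one attempt and no reset: what is moved stays moved. The work goes in short steps, Python scripts to look and compute and a shell command to move; the robot and the scene stay as the last step left them, time stands still between calls to the robot, and variables do not carry over. Pictures are saved under pics/ and viewed, at most 10 in all, crops included, and the job is handed in when it is done.

```bash
mkdir -p pics; ls
python3 - <<'E'
from workcell import ctrl, viewer
import cv2,pickle,numpy as np
print(ctrl.get_state(), ctrl.grasp_offset)
d={}
for n in("scene","top"):
    r=viewer.read_camera(n); d[n]=r; print(n,r["mtx"].tolist(),r["cam_to_world"].round(3).tolist())
    cv2.imwrite(f"pics/{n}0.png",r["img"][:,:,::-1])
pickle.dump(d,open("d0.pkl","wb"))
E
```

```text
pics
{'time_s': 0.0, 'qpos': array([-1.44710602e+00,  8.79555479e-02,  1.37228040e+00, -7.32672868e-06,
        1.68360341e+00, -1.03097543e-01]), 'joint_velocities': array([3.19314961e-05, 9.30992777e-04, 5.69749102e-04, 4.17738301e-04,
       1.41903855e-03, 6.36743716e-04]), 'effort': array([ 1.36668819e-03, -3.51869702e+01, -3.13272429e+01,  1.14041529e-05,
        1.08586726e-02, -2.97964725e-06]), 'tcp_pos': array([ 0.12359847, -0.53541212,  0.23012557]), 'ee_rot': array([-1.12325252e-03,  9.93577214e-01,  1.13150596e-01, -1.52065783e-05]), 'wrist_force': array([ 0.26167173,  0.20244417, -0.97522275]), 'wrist_torque': array([ 0.00776623, -0.03253629, -0.03366406]), 'grip_force': 0.0, 'finger_gap': 1.000092617551862} 0.0187
scene [[493.96040074057953, 0.0, 313.4116293400916], [0.0, 493.96040074057953, 235.42612273265172], [0.0, 0.0, 1.0]] [[0.215, 0.815, -0.538, 1.054], [0.977, -0.188, 0.106, 0.048], [-0.014, -0.548, -0.836, 0.774], [0.0, 0.0, 0.0, 1.0]]
top [[446.262433256913, 0.0, 319.8423313068844], [0.0, 446.262433256913, 238.4217503950452], [0.0, 0.0, 1.0]] [[-0.001, -0.995, 0.101, 0.512], [-1.0, 0.001, -0.002, 0.115], [0.002, -0.101, -0.995, 0.907], [0.0, 0.0, 0.0, 1.0]]
```

View pics/top0.png

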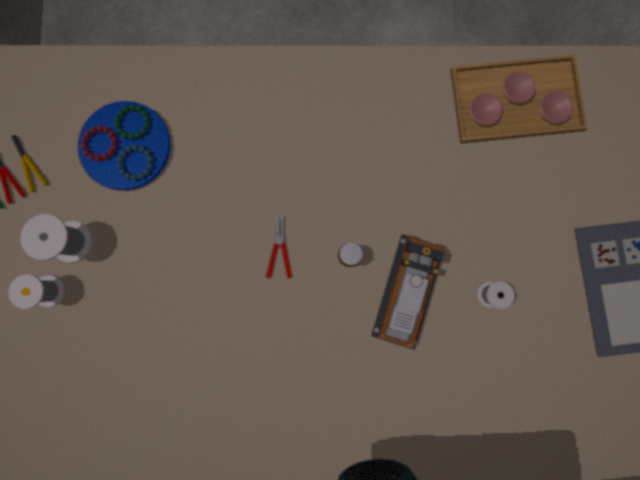

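View pics/scene0.png

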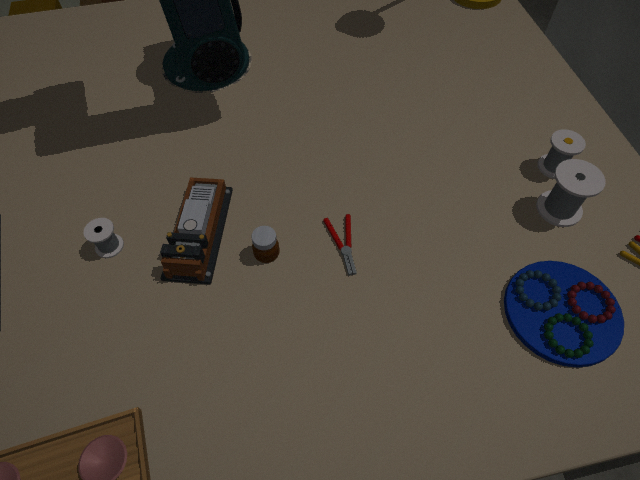

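The top view shows the jig at about (410,290), its front bar end up at (422,255) and the channel running along about world +x. The jar is at (350,254), the spool at (497,295) and the pliers at (280,248).

```bash
cat > h.py <<'E'
import numpy as np
def cloud(r):
    K=r["mtx"];z=r["depth"];v,u=np.mgrid[:480,:640]
    p=np.stack([(u-K[0,2])/K[0,0]*z,(v-K[1,2])/K[1,1]*z,z],-1)
    T=r["cam_to_world"];return p@T[:3,:3].T+T[:3,3]
def cast(r,u,v,h):
    K=r["mtx"];T=r["cam_to_world"]
    d=T[:3,:3]@np.array([(u-K[0,2])/K[0,0],(v-K[1,2])/K[1,1],1]);o=T[:3,3]
    return o+d*(h-o[2])/d[2]
E
python3 - <<'E'
import pickle,cv2,numpy as np
from h import *
d=pickle.load(open("d0.pkl","rb"));r=d["top"]
P=cloud(r);im=r["img"]
print("bench z",np.median(P[300:330,150:250,2]))
sub=im[225:360,360:460];cv2.imwrite("pics/crop.png",cv2.resize(sub[:,:,::-1],None,fx=4.4,fy=4.4,interpolation=cv2.INTER_CUBIC))
reg=np.zeros(im.shape[:2],bool);reg[225:360,365:455]=1
Z=P[...,2]
m=reg&(Z>.006)
rect=cv2.minAreaRect(P[m][:,:2].astype(np.float32)*1000);print("all>6mm",rect)
hsv=cv2.cvtColor(im,cv2.COLOR_RGB2HSV)
al=reg&(hsv[...,1]<60)&(hsv[...,2]>110)
al=cv2.morphologyEx(al.astype(np.uint8),cv2.MORPH_OPEN,np.ones((3,3)))>0
print("alu",al.sum(),cv2.minAreaRect(P[al][:,:2].astype(np.float32)*1000),np.percentile(Z[al],[5,25,50,75,95]))
wood=reg&(hsv[...,1]>120)&(hsv[...,0]<18)&(Z>.028)&(Z<.042)
print("rails",wood.sum(),cv2.minAreaRect(P[wood][:,:2].astype(np.float32)*1000),np.median(Z[wood]))
E
```

```text
bench z -0.001106618978903573
all>6mm ((517.0531005859375, -1.0256500244140625), (218.61563110351562, 214.89308166503906), 72.49497985839844)
alu 1864 ((523.3338623046875, -64.01557922363281), (245.29293823242188, 288.56854248046875), 46.76429748535156) [-0.00294256 -0.00095073  0.04040916  0.05475144  0.05713135]
rails 854 ((498.9886474609375, -62.54496765136719), (67.9324722290039, 208.38218688964844), 72.4127197265625) 0.035179791199543065
```

View pics/crop.png

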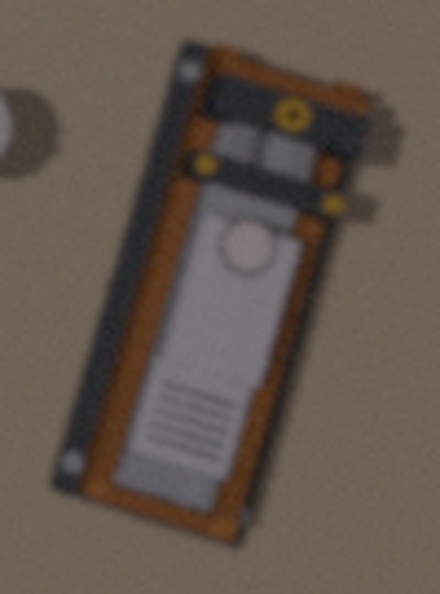

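Run:
```python
import pickle,cv2,numpy as np
from h import *
d=pickle.load(open("d0.pkl","rb"));r=d["top"]
P=cloud(r)
c=lambda u,v,h:cast(r,360+(u+.5)/4.4-.5,225+(v+.5)/4.4-.5,h)
b=c(291,114,.071);s1=c(205,163,.064);s2=c(333,204,.064)
print("bush",b,"screws",s1,s2,np.linalg.norm(s1-s2))
n=(s1-s2)[:2];n/=np.linalg.norm(n);print("bar normal yaw",np.degrees(np.arctan2(-n[0],n[1])))
a=np.radians(-17.6);ex=np.array([np.cos(a),np.sin(a)]);ey=np.array([-ex[1],ex[0]])
for p,x in((b,77),((s1+s2)/2,46)):
    print("origin from feature",p[:2]-ex*x/1000)
q=P[225:360,360:460].reshape(-1,3);w=q[:,:2]-np.array([.499,-.0625])
X=w@ex*1000;Y=w@ey*1000
for x in range(-116,116,4):
    k=(abs(X-x)<2)
    f=lambda lo,hi:np.round(np.median(q[k&(Y>lo)&(Y<hi),2])*1000,0) if (k&(Y>lo)&(Y<hi)).any() else None
    print(x,[f(l,l+10) for l in(-45,-35,-25,-15,-5,5,15,25,35)])
```

```text
bush [ 0.57378995 -0.08569612  0.071     ] screws [ 0.55323073 -0.04987972  0.064     ] [ 0.53560905 -0.10443562  0.064     ] 0.057331231970785664
bar normal yaw -17.900572916768407
origin from feature [ 0.50039426 -0.06241364]
origin from feature [ 0.50057312 -0.06324866]
-116 [np.float64(-0.0), np.float64(-1.0), np.float64(-0.0), np.float64(-1.0), np.float64(-1.0), np.float64(-2.0), np.float64(0.0), np.float64(-1.0), np.float64(-1.0)]
-112 [np.float64(-1.0), np.float64(-1.0), np.float64(-0.0), np.float64(-0.0), np.float64(-1.0), np.float64(-0.0), np.float64(-1.0), np.float64(-1.0), np.float64(-1.0)]
-108 [np.float64(9.0), np.float64(8.0), np.float64(6.0), np.float64(7.0), np.float64(7.0), np.float64(7.0), np.float64(9.0), np.float64(9.0), np.float64(8.0)]
-104 [np.float64(10.0), np.float64(37.0), np.float64(36.0), np.float64(36.0), np.float64(35.0), np.float64(35.0), np.float64(34.0), np.float64(34.0), np.float64(10.0)]
-100 [np.float64(10.0), np.float64(36.0), np.float64(36.0), np.float64(36.0), np.float64(36.0), np.float64(34.0), np.float64(35.0), np.float64(35.0), np.float64(8.0
[... 7902 characters left out ...]
 np.float64(54.0), np.float64(52.0), np.float64(53.0), np.float64(46.0), np.float64(11.0)]
100 [None, np.float64(36.0), np.float64(35.0), None, None, None, np.float64(37.0), np.float64(32.0), np.float64(7.0)]
104 [np.float64(9.0), np.float64(34.0), np.float64(19.0), np.float64(11.0), np.float64(9.0), np.float64(8.0), np.float64(22.0), np.float64(34.0), np.float64(8.0)]
108 [np.float64(4.0), np.float64(0.0), np.float64(-1.0), np.float64(-0.0), np.float64(-1.0), np.float64(-1.0), np.float64(0.0), np.float64(-2.0), np.float64(1.0)]
112 [np.float64(-1.0), np.float64(-1.0), np.float64(-0.0), np.float64(-1.0), np.float64(0.0), np.float64(-1.0), np.float64(-1.0), np.float64(-2.0), np.float64(-1.0)]
```

The measurements agree with the given sizes: yaw about -17.75°, rails 68 mm over the outsides, deck 43 and nose 55 mm (depth reads 1 mm low). The jig origin is near (0.5005,-0.063), and the carriage x of about -27 mm is inside the given range. I'll press with shut fingers, tool x along the channel, just behind the step.

```bash
python3 -m inch '[[0.25,-0.24,0,0,0,0,1],[0.5,-0.47,0,0,0,0,1],[0.7125,-0.6715,0,0,0,0,1],[0.7125,-0.6715,0,0,0,0,1],[0.7125,-0.6715,0,0,0,0,1]]' 20
python3 -m inch '[[0.25,-0.24,0,0,0,0,1],[0.5,-0.47,0,0,0,0,1],[0.7125,-0.6715,0,0,0,0,1],[0.7125,-0.6715,0,0,0,0,1],[0.7125,-0.6715,0,0,0,0,1]]'
python3 -m inch '[[0.25,-0.24,0,0,0,0.05,1],[0.5,-0.47,0,0,0,0.1,1],[0.7125,-0.6715,0.2,0,0,0.15,1],[0.7125,-0.6715,0.4,0,0,0.171,1],[0.7125,-0.6715,0.4,0,0,0.171,1],[0.7125,-0.6715,0.4,0,0,0.171,1],[0.7125,-0.6715,0.4,0,0,0.171,1]]'
cat > st.py <<'E'
from workcell import ctrl
import numpy as np
from scipy.spatial.transform import Rotation as R
s=ctrl.get_state();a=np.radians(-17.75);ex=np.array([np.cos(a),np.sin(a)]);ey=np.array([-ex[1],ex[0]])
w=s["tcp_pos"][:2]-[.5005,-.063];q=s["ee_rot"];M=R.from_quat(q[[1,2,3,0]]).as_matrix()
f=s["wrist_force"]
print("t",s["time_s"],"tcp",s["tcp_pos"].round(4),"jig xy mm",(w@ex*1e3).round(1),(w@ey*1e3).round(1),"z",(s["tcp_pos"][2]*1e3).round(1),"yaw",np.degrees(np.arctan2(M[1,0],M[0,0])).round(2),"toolz",M[:,2].round(3),"F jig",(f[:2]@ex).round(1),(f[:2]@ey).round(1),f[2].round(1),"gap",round(s["finger_gap"],3))
E
python3 st.py
```

```text
time_s: 0.72
tcp_pos: [0.2324, -0.373, 0.2312]
ee_rot: [0.0, 0.994, 0.114, -0.0]
wrist_force: [-0.0, -0.7, -0.3]
finger_gap: 0.003
grip_force: 0.0
time_s: 1.35
tcp_pos: [0.3409, -0.2112, 0.2311]
ee_rot: [0.0, 0.994, 0.113, -0.001]
wrist_force: [0.7, -0.4, -0.9]
finger_gap: -0.0
grip_force: 0.0
time_s: 2.22
tcp_pos: [0.4505, -0.0493, 0.1532]
ee_rot: [0.001, 0.988, -0.156, 0.002]
wrist_force: [-0.2, 0.0, -0.6]
finger_gap: -0.001
grip_force: 0.0
t 2.225 tcp [ 0.4505 -0.0493  0.1532] jig xy mm -51.8 -2.2 z 153.2 yaw -17.93 toolz [ 0.003 -0.002 -1.   ] F jig -0.2 -0.0 -0.6 gap -0.001
```

```bash
python3 -m inch '[[0,-0.01,0.15,0,0,0,1],[0,-0.01,0.3,0,0,0,1],[0,-0.01,0.4,0,0,0,1],[0,-0.01,0.45,0,0,0,1],[0,-0.01,0.45,0,0,0,1],[0,-0.01,0.45,0,0,0,1]]'
python3 - <<'E'
from workcell import viewer,ctrl
import cv2,numpy as np,pickle
d={n:viewer.read_camera(n) for n in("scene","wrist")}
a=cv2.resize(d["scene"]["img"][150:300,120:270],(600,600),interpolation=cv2.INTER_CUBIC)
cv2.imwrite("pics/s1.png",a[:,:,::-1])
cv2.imwrite("pics/w1.png",d["wrist"]["img"][:,:,::-1])
pickle.dump(d,open("d1.pkl","wb"))
E
python3 st.py
```

```text
time_s: 2.98
tcp_pos: [0.4513, -0.0459, 0.0628]
ee_rot: [0.0, 0.988, -0.155, 0.001]
wrist_force: [-0.5, 0.2, -1.3]
finger_gap: -0.002
grip_force: 0.0
t 3.075 tcp [ 0.4511 -0.0456  0.0626] jig xy mm -52.3 1.5 z 62.6 yaw -17.79 toolz [ 0.002 -0.001 -1.   ] F jig -1.2 0.4 0.2 gap 0.002
```

View pics/s1.png

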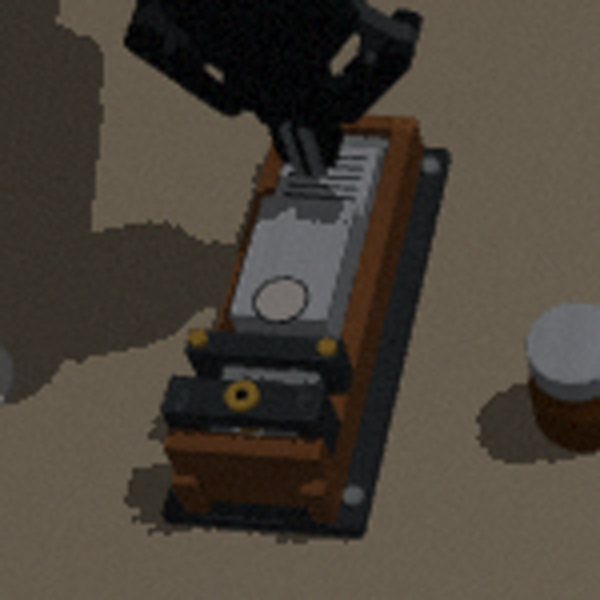

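View pics/w1.png

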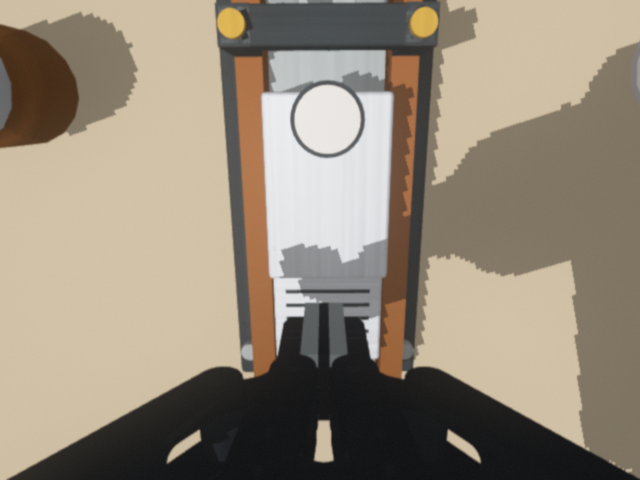

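Scene crop: shut fingertips at (315,165) over the deck grooves behind the step at (300,205). Wrist view: the fingers at column 324 are centred on the carriage (about 328), channel upright, step edge at row 277 just ahead of the tips at row 303. Now I press down.

```bash
python3 -m inch '[[0,0,0.05,0,0,0,1],[0,0,0.09,0,0,0,1],[0,0,0.11,0,0,0,1],[0,0,0.11,0,0,0,1],[0,0,0.11,0,0,0,1]]'; python3 st.py;  python3 -m inch '[[0,0,0.01,0,0,0,1],[0,0,0.015,0,0,0,1],[0,0,0.015,0,0,0,1],[0,0,0.015,0,0,0,1]]'; python3 st.py
```

```text
time_s: 3.7
tcp_pos: [0.4501, -0.0453, 0.0398]
ee_rot: [0.0, 0.988, -0.155, -0.0]
wrist_force: [-2.5, 0.5, 6.7]
finger_gap: -0.001
grip_force: 3.0
t 3.7 tcp [ 0.4501 -0.0453  0.0398] jig xy mm -53.4 1.5 z 39.8 yaw -17.78 toolz [-0.001  0.    -1.   ] F jig -2.6 -0.3 6.7 gap -0.001
time_s: 4.2
tcp_pos: [0.4504, -0.0453, 0.0374]
ee_rot: [0.0, 0.988, -0.154, 0.0]
wrist_force: [-2.8, 1.0, 8.0]
finger_gap: 0.002
grip_force: 4.1
t 4.2 tcp [ 0.4504 -0.0453  0.0374] jig xy mm -53.1 1.6 z 37.4 yaw -17.77 toolz [ 0. -0. -1.] F jig -2.9 0.1 8.0 gap 0.002
```

```bash
python3 -m inch '[[0,0,0.01,0,0,0,1],[0,0,0.0125,0,0,0,1],[0,0,0.0125,0,0,0,1],[0,0,0.0125,0,0,0,1]]'; python3 st.py
python3 - <<'E'
from workcell import viewer
from h import *
r=viewer.read_camera("top");P=cloud(r).reshape(-1,3)
a=np.radians(-17.75);ex=np.array([np.cos(a),np.sin(a)]);ey=np.array([-ex[1],ex[0]])
w=P[:,:2]-np.array([.5005,-.063]);X=w@ex*1e3;Y=w@ey*1e3
k=(abs(Y)<15)&(X>5)&(X<22);print("nose z",np.median(P[k,2]),k.sum())
for x in range(20,38,2):
    k=(abs(Y)<15)&(abs(X-x)<1.2);print(x,np.median(P[k,2]).round(4),end=" ")
E
```

```text
time_s: 4.7
tcp_pos: [0.4507, -0.0454, 0.0353]
ee_rot: [0.0, 0.988, -0.155, 0.0]
wrist_force: [-3.4, -0.2, 9.0]
finger_gap: 0.001
grip_force: 5.0
t 4.7 tcp [ 0.4507 -0.0454  0.0353] jig xy mm -52.8 1.6 z 35.3 yaw -17.78 toolz [ 0.001 -0.    -1.   ] F jig -3.2 -1.2 9.0 gap 0.001
nose z 0.04666296172580775 140
20 0.0469 22 0.0468 24 0.047 26 0.0468 28 0.0471 30 0.0336 32 0.0204 34 0.0206 36 0.0198
```

Nose top is 8.5 mm lower than before, so the plate is pressed enough to clear the bar. Pushing along the channel.

```bash
python3 -m inch '[[0.01,0,0.002,0,0,0,1],[0.03,0,0.002,0,0,0,1],[0.05,0,0.002,0,0,0,1],[0.07,0,0.002,0,0,0,1],[0.09,0,0.002,0,0,0,1],[0.11,0,0.002,0,0,0,1],[0.13,0,0.002,0,0,0,1],[0.15,0,0.002,0,0,0,1],[0.15,0,0.002,0,0,0,1]]'; python3 st.py
cat > nose.py <<'E'
from workcell import viewer
from h import *
r=viewer.read_camera("top");P=cloud(r).reshape(-1,3)
a=np.radians(-17.75);ex=np.array([np.cos(a),np.sin(a)]);ey=np.array([-ex[1],ex[0]])
w=P[:,:2]-np.array([.5005,-.063]);X=w@ex*1e3;Y=w@ey*1e3
for x in range(10,74,3):
    k=(abs(Y)<18)&(abs(X-x)<1.5);print(x,(np.percentile(P[k,2],[20,50,80])*1e3).round(0).tolist() if k.any() else None,end=" ")
E
python3 nose.py
```

```text
time_s: 5.88
tcp_pos: [0.4801, -0.0547, 0.0353]
ee_rot: [0.0, 0.988, -0.154, 0.001]
wrist_force: [-1.8, 1.5, 9.1]
finger_gap: 0.005
grip_force: 5.1
t 5.875 tcp [ 0.4801 -0.0547  0.0353] jig xy mm -22.0 1.7 z 35.3 yaw -17.78 toolz [ 0.002 -0.001 -1.   ] F jig -2.2 0.8 9.1 gap 0.005
10 [375.0, 378.0, 380.0] 13 [365.0, 371.0, 374.0] 16 [45.0, 48.0, 366.0] 19 [45.0, 46.0, 47.0] 22 [45.0, 45.0, 47.0] 25 [45.0, 46.0, 47.0] 28 [45.0, 47.0, 48.0] 31 [45.0, 45.0, 47.0] 34 [45.0, 46.0, 48.0] 37 [45.0, 47.0, 47.0] 40 [45.0, 55.0, 61.0] 43 [59.0, 61.0, 63.0] 46 [60.0, 61.0, 63.0] 49 [60.0, 62.0, 62.0] 52 [55.0, 60.0, 62.0] 55 [46.0, 49.0, 52.0] 58 [46.0, 49.0, 52.0] 61 [46.0, 49.0, 50.0] 64 [21.0, 47.0, 50.0] 67 [21.0, 49.0, 65.0] 70 [20.0, 65.0, 68.0] 73 [65.0, 67.0, 69.0]
```

```bash
python3 -m inch '[[0.02,0,0,0,0,0,1],[0.04,0,0,0,0,0,1],[0.06,0,0,0,0,0,1],[0.08,0,0,0,0,0,1],[0.1,0,0,0,0,0,1],[0.11,0,0,0,0,0,1],[0.11,0,0,0,0,0,1]]'; python3 st.py; python3 nose.py; python3 -m inch '[[0.01,0,0,0,0,0,1],[0.015,0,0,0,0,0,1],[0.015,0,0,0,0,0,1]]';python3 st.py
```

```text
time_s: 6.8
tcp_pos: [0.4997, -0.061, 0.0344]
ee_rot: [-0.0, 0.988, -0.154, -0.0]
wrist_force: [-4.1, 0.7, 8.7]
finger_gap: 0.001
grip_force: 5.0
t 6.8 tcp [ 0.4997 -0.061   0.0344] jig xy mm -1.4 1.7 z 34.4 yaw -17.77 toolz [-0.001  0.    -1.   ] F jig -4.1 -0.6 8.7 gap 0.001
10 [395.0, 395.0, 396.0] 13 [393.0, 394.0, 395.0] 16 [392.0, 393.0, 394.0] 19 [390.0, 391.0, 392.0] 22 [388.0, 389.0, 390.0] 25 [384.0, 386.0, 387.0] 28 [381.0, 383.0, 384.0] 31 [376.0, 378.0, 380.0] 34 [367.0, 371.0, 374.0] 37 [44.0, 46.0, 368.0] 40 [46.0, 54.0, 60.0] 43 [59.0, 60.0, 60.0] 46 [60.0, 62.0, 62.0] 49 [60.0, 62.0, 63.0] 52 [53.0, 59.0, 59.0] 55 [48.0, 52.0, 53.0] 58 [49.0, 50.0, 51.0] 61 [46.0, 49.0, 51.0] 64 [47.0, 49.0, 50.0] 67 [45.0, 49.0, 63.0] 70 [56.0, 67.0, 69.0] 73 [66.0, 68.0, 69.0] time_s: 7.22
tcp_pos: [0.5009, -0.0614, 0.034]
ee_rot: [-0.0, 0.988, -0.154, -0.002]
wrist_force: [-6.3, 2.9, 9.6]
finger_gap: -0.001
grip_force: 6.4
t 7.225 tcp [ 0.5009 -0.0614  0.034 ] jig xy mm -0.1 1.7 z 34.0 yaw -17.77 toolz [-0.004  0.001 -1.   ] F jig -6.8 0.9 9.6 gap -0.001
```

```bash
python3 -m inch '[[0.01,0,0,0,0,0,1],[0.02,0,0,0,0,0,1],[0.02,0,0,0,0,0,1]]';python3 st.py;python3 -m inch '[[0.01,0,0,0,0,0,1],[0.02,0,0,0,0,0,1],[0.02,0,0,0,0,0,1]]';python3 st.py
```

```text
time_s: 7.6
tcp_pos: [0.5064, -0.0631, 0.0344]
ee_rot: [-0.0, 0.988, -0.154, -0.0]
wrist_force: [-3.1, -0.1, 7.9]
finger_gap: 0.002
grip_force: 4.8
t 7.6 tcp [ 0.5064 -0.0631  0.0344] jig xy mm 5.7 1.7 z 34.4 yaw -17.77 toolz [-0.  0. -1.] F jig -2.9 -1.1 7.9 gap 0.002
time_s: 7.98
tcp_pos: [0.5102, -0.0644, 0.0345]
ee_rot: [-0.0, 0.988, -0.154, -0.0]
wrist_force: [-2.5, 1.6, 8.1]
finger_gap: -0.004
grip_force: 4.7
t 7.975 tcp [ 0.5102 -0.0644  0.0345] jig xy mm 9.7 1.6 z 34.5 yaw -17.77 toolz [-0.  0. -1.] F jig -2.9 0.7 8.1 gap -0.004
```

```bash
python3 -m inch '[[0.01,0,0,0,0,0,1],[0.015,0,0,0,0,0,1],[0.015,0,0,0,0,0,1]]';python3 st.py;python3 -m inch '[[0.01,0,0,0,0,0,1],[0.01,0,0,0,0,0,1]]';python3 st.py
python3 - <<'E'
from workcell import viewer
import cv2
cv2.imwrite("pics/w2.png",viewer.read_camera("wrist")["img"][:,:,::-1])
E
```

```text
time_s: 8.35
tcp_pos: [0.5116, -0.0648, 0.034]
ee_rot: [-0.0, 0.988, -0.154, -0.002]
wrist_force: [-6.2, 2.1, 10.0]
finger_gap: -0.001
grip_force: 6.5
t 8.35 tcp [ 0.5116 -0.0648  0.034 ] jig xy mm 11.1 1.7 z 34.0 yaw -17.76 toolz [-0.004  0.001 -1.   ] F jig -6.5 0.1 10.0 gap -0.001
time_s: 8.6
tcp_pos: [0.5116, -0.0649, 0.0335]
ee_rot: [-0.001, 0.988, -0.154, -0.004]
wrist_force: [-10.3, 2.9, 11.5]
finger_gap: 0.0
grip_force: 8.8
t 8.6 tcp [ 0.5116 -0.0649  0.0335] jig xy mm 11.1 1.6 z 33.5 yaw -17.76 toolz [-0.009  0.002 -1.   ] F jig -10.6 -0.4 11.5 gap 0.0
```

View pics/w2.png

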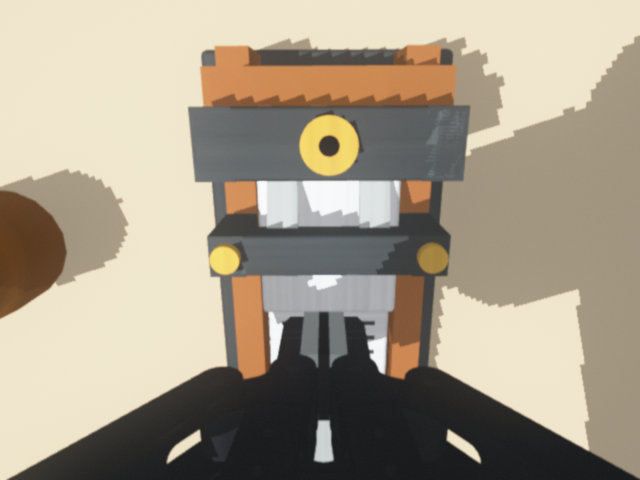

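The wrist view shows the nose under both bars and the tips against the step at row 311, with the push force rising and no further motion. I'll measure the step position to confirm it is home.

```bash
python3 -m inch '[[0.01,0,0,0,0,0,1],[0.01,0,0,0,0,0,1],[0.01,0,0,0,0,0,1]]' >/dev/null;python3 st.py
cat > step.py <<'E'
from workcell import viewer
from h import *
r=viewer.read_camera("wrist");P=cloud(r).reshape(-1,3)
a=np.radians(-17.75);ex=np.array([np.cos(a),np.sin(a)]);ey=np.array([-ex[1],ex[0]])
w=P[:,:2]-np.array([.5005,-.063]);X=w@ex*1e3;Y=w@ey*1e3
for x in range(-30,112,2):
    k=(abs(X-x)<1)&(((Y>-20)&(Y<-13))|((Y<20)&(Y>14)))&(P[:,2]<.08)
    if k.any(): print(x,(np.percentile(P[k,2],[10,50,90])*1e3).round(0).tolist(),end=" ")
E
python3 step.py
```

```text
t 9.025 tcp [ 0.5116 -0.0649  0.0332] jig xy mm 11.1 1.6 z 33.2 yaw -17.75 toolz [-0.013  0.004 -1.   ] F jig -15.9 -0.2 14.4 gap 0.002
-10 [32.0, 32.0, 32.0] -8 [33.0, 33.0, 34.0] -6 [33.0, 33.0, 34.0] -4 [33.0, 33.0, 34.0] -2 [33.0, 33.0, 34.0] 0 [33.0, 33.0, 34.0] 2 [33.0, 33.0, 34.0] 4 [33.0, 33.0, 34.0] 6 [33.0, 33.0, 34.0] 8 [33.0, 33.0, 34.0] 10 [32.0, 33.0, 34.0] 12 [33.0, 33.0, 34.0] 14 [33.0, 33.0, 34.0] 16 [33.0, 33.0, 34.0] 18 [45.0, 60.0, 77.0] 20 [54.0, 77.0, 79.0] 22 [44.0, 44.0, 45.0] 24 [45.0, 46.0, 79.0] 26 [45.0, 45.0, 46.0] 28 [45.0, 45.0, 46.0] 30 [45.0, 45.0, 46.0] 32 [45.0, 45.0, 46.0] 34 [45.0, 45.0, 46.0] 36 [45.0, 45.0, 46.0] 42 [61.0, 61.0, 62.0] 44 [61.0, 62.0, 63.0] 46 [61.0, 62.0, 63.0] 48 [61.0, 62.0, 63.0] 50 [61.0, 62.0, 63.0] 52 [62.0, 62.0, 63.0] 54 [54.0, 60.0, 63.0] 56 [46.0, 53.0, 54.0] 58 [45.0, 53.0, 54.0] 60 [45.0, 52.0, 53.0] 62 [45.0, 52.0, 53.0] 64 [45.0, 51.0, 52.0] 66 [45.0, 51.0, 52.0] 68 [50.0, 51.0, 51.0] 70 [67.0, 68.0, 69.0] 72 [67.0, 68.0, 69.0] 74 [67.0, 68.0, 69.0] 76 [67.0, 68.0, 69.0] 78 [67.0, 68.0, 69.0] 80 [67.0, 68.0, 69.0] 82 [67.0, 68.0, 69.0] 84 [67.0, 68.0, 69.0] 86 [67.0, 68.0, 69.0] 88 [54.0, 68.0, 69.0] 90 [53.0, 54.0, 55.0] 92 [53.0, 54.0, 55.0] 94 [53.0, 54.0, 55.0] 96 [53.0, 54.0, 55.0] 98 [53.0, 54.0, 55.0] 102 [10.0, 10.0, 11.0] 104 [9.0, 10.0, 11.0] 106 [9.0, 10.0, 11.0] 108 [-0.0, 7.0, 10.0] 110 [-1.0, 0.0, 1.0]
```

Home: the step is at 21 mm against a bar edge at about 41.5 mm, so the 20 mm gap is right, and force rises without motion. Relax the push, then lift straight up.

```bash
python3 -m inch '[[-0.01,0,0,0,0,0,1],[-0.02,0,0,0,0,0,1],[-0.02,0,-0.02,0,0,0,1],[-0.02,0,-0.04,0,0,0,1],[-0.022,0,-0.06,0,0,0,1],[-0.03,0,-0.1,0,0,0,1],[-0.03,0,-0.2,0,0,0,1],[-0.03,0,-0.4,0,0,0,1],[-0.03,0,-0.5,0,0,0,1],[-0.03,0,-0.5,0,0,0,1],[-0.03,0,-0.5,0,0,0,1],[-0.03,0,-0.5,0,0,0,1]]';python3 st.py; python3 step.py
python3 - <<'E'
from workcell import viewer
import cv2
cv2.imwrite("pics/w3.png",viewer.read_camera("wrist")["img"][:,:,::-1])
E
```

```text
time_s: 10.58
tcp_pos: [0.5105, -0.0647, 0.1319]
ee_rot: [-0.0, 0.988, -0.155, -0.001]
wrist_force: [-0.5, -0.1, -0.1]
finger_gap: 0.001
grip_force: 0.0
t 10.575 tcp [ 0.5105 -0.0647  0.1319] jig xy mm 10.0 1.4 z 131.9 yaw -17.79 toolz [-0.002  0.    -1.   ] F jig -0.5 -0.3 -0.1 gap 0.001
-30 [25.0, 25.0, 26.0] -28 [24.0, 25.0, 26.0] -26 [25.0, 25.0, 26.0] -24 [26.0, 26.0, 26.0] -18 [38.0, 39.0, 40.0] -16 [38.0, 39.0, 40.0] -14 [39.0, 39.0, 40.0] -12 [39.0, 39.0, 40.0] -10 [38.0, 39.0, 40.0] -8 [39.0, 39.0, 40.0] -6 [39.0, 39.0, 40.0] -4 [39.0, 39.0, 40.0] -2 [39.0, 39.0, 40.0] 0 [39.0, 39.0, 40.0] 2 [39.0, 39.0, 40.0] 4 [39.0, 39.0, 40.0] 6 [38.0, 39.0, 40.0] 8 [38.0, 39.0, 40.0] 10 [38.0, 39.0, 40.0] 12 [38.0, 39.0, 40.0] 14 [39.0, 39.0, 40.0] 16 [39.0, 39.0, 40.0] 18 [38.0, 39.0, 40.0] 20 [39.0, 39.0, 40.0] 22 [50.0, 50.0, 50.0] 24 [50.0, 51.0, 52.0] 26 [50.0, 51.0, 52.0] 28 [50.0, 51.0, 52.0] 30 [50.0, 51.0, 52.0] 32 [50.0, 51.0, 52.0] 34 [50.0, 51.0, 52.0] 36 [50.0, 51.0, 52.0] 38 [50.0, 51.0, 52.0] 40 [51.0, 51.0, 52.0] 42 [61.0, 61.0, 62.0] 44 [61.0, 62.0, 63.0] 46 [61.0, 62.0, 63.0] 48 [61.0, 62.0, 63.0] 50 [61.0, 62.0, 63.0] 52 [61.0, 62.0, 63.0] 54 [54.0, 61.0, 63.0] 56 [51.0, 54.0, 55.0] 58 [51.0, 54.0, 54.0] 60 [51.0, 54.0, 54.0] 62 [51.0, 53.0, 54.0] 64 [51.0, 53.0, 54.0] 66 [51.0, 53.0, 54.0] 68 [51.0, 53.0, 54.0] 70 [52.0, 54.0, 68.0] 72 [67.0, 68.0, 69.0] 74 [67.0, 68.0, 69.0] 76 [67.0, 68.0, 69.0] 78 [67.0, 68.0, 69.0] 80 [67.0, 68.0, 69.0] 82 [67.0, 68.0, 69.0] 84 [67.0, 68.0, 69.0] 86 [67.0, 68.0, 69.0] 88 [66.0, 68.0, 69.0] 90 [53.0, 54.0, 55.0] 92 [53.0, 54.0, 55.0] 94 [53.0, 54.0, 55.0] 96 [53.0, 54.0, 55.0] 98 [53.0, 54.0, 55.0] 100 [11.0, 11.0, 11.0] 102 [9.0, 10.0, 11.0] 104 [9.0, 10.0, 11.0] 106 [9.0, 10.0, 11.0] 108 [-1.0, 1.0, 9.0] 110 [-1.0, 0.0, 1.0]
```

View pics/w3.png

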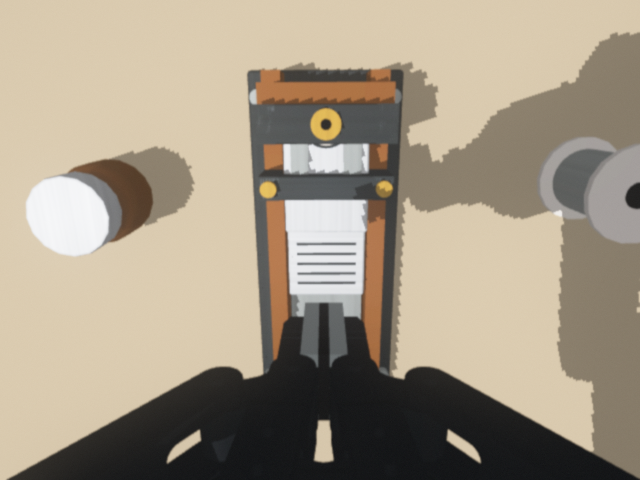

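The view shows the carriage level and clamped: nose top at 51 mm, deck at 39 mm (plate about 5 mm down), step at about 21 mm (rows 231 to 200 up to the bar). The robot is clear and the jar and spool are standing.

```bash
python3 -c "
from workcell import ctrl
print(ctrl.sign_off())"
```

```text
the job is handed in; nothing more can be done
None
```

The carriage is home against the end stop and clamped under the front bar and leaf spring, with the plate about 5 mm down, the fingers clear, and the job handed in at about 10.6 s; the judge's verdict was not shown.

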